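Find the loaded tin by weight and pack it in the case

ROBOT

A 6-joint arm with a two-finger parallel gripper is mounted at the origin on the work surface. World frame = base frame: x ahead of the robot, y to its left, z up, the work surface at z = 0. Lengths are in m, angles in rad, forces in N, time in s.
With the tool pointing down it reaches from about 0.2 to 0.875 m from the base axis. Payload 3.4 kg.
Tool frame: the origin (TCP) lies on the centre line of the jaws, within the pads' length; the fingertips stand 11 mm ahead of it and the grasp point (between the pads) lies 8 mm behind it; z points along the fingers, y is the line along which they close (so a half turn about z gives the same grasp; the last joint's range is limited). The gripper opens to 94 mm and grips with 3 to 60 N. Pads are 16 mm wide; open, the fingers measure 119 mm over their backs; the gripper's body (75 mm by 177 mm) begins 78 mm behind the grasp point.
Start: joints at [1.104, 0.276, 1.505, -0, 1.361, -0.121], TCP at [0.195, 0.541, 0.216] pointing down, gripper open.
Joint ranges: [-2.89, 2.89], [-0.75, 2.08], [0.22, 2.7], [-1.18, 4.32], [0.11, 2.71], [-2.7, 2.7]. Speed limits (rad/s): [2.57, 2.57, 3.14, 3.14, 3.14, 3.14].

INTERFACE

Orientations are given as a rotation vector (axis times angle).
In Python, from plant import arm gives the robot as it stands. The module is installed in compiled form; this text tells all that it offers.
- The arm moves only by the shell command python3 -m pendant 'ROWS' [FORCE]. ROWS is JSON, a list of rows, each an object of numbers: "x", "y", "z": the shift along the tool's x, y, z in units of 40 mm (1.0 is 40 mm); "wx", "wy", "wz": the turn, a rotation vector about the tool's x, y, z in degrees; "fingers": the opening, from -1 (shut) to 1 (fully open). In form: [{"x": .., "y": .., "z": .., "wx": .., "wy": .., "wz": .., "fingers": ..}, ...]. A call has exactly 8 rows; each row shifts and turns the commanded pose from where the row before left it, along the tool's axes as they then stand; what a row does not reach is not made up. A row lasts 1/8 s, in which the tool goes at most 62.5 mm and 10.7 degrees, less where a joint would pass 70% of its speed; a pose out of reach is approached as far as the arm can. A call is refused whole if a number of a shift passes 1 or a number of a turn 10.7, either way. A call with a gripper value outside its range is refused whole. The fingers move at their own pace and stop on an object; FORCE is the grip in N (left out, the last holds). Time passes only in rows, so rows that do not move let the fingers close, or fill a call up. It gives the time, the measured TCP pose, the force, the opening and the grip force at its end, in the units of the state.
- arm.observe(): the state, without advancing time (a new reading comes with each control period).
- arm.capture(name): name is "scene" or "side" or "wrist"; returns a dict with "color" (400x640x3 uint8, red, green, blue), "fov_y" (degrees; the focal length in pixels is half the picture's height over the tangent of half this angle, whatever the lens; pixels are square), "cx", "cy" (the principal point, pixels), "dist_coeffs" ([k1, k2, p1, p2, k3] as OpenCV has them; the pictures are not rectified), "rvec" (rotation vector, rad) and "tvec" (3), from world to camera coordinates, as OpenCV has them. Camera axes: x right, y down, z forward; pixel columns grow to the right and rows downward; lengths in m; the calibration is good to about 2 mm. A picture is of the moment at which its call begins. There is no depth.
- arm.close_job(): hands the job in; it is judged then, once.
The state is a dict: "time": time; "joint_pos": joint angles; "joint_vel": joint speeds; "effort": joint torques, N m; "ee_pos": TCP position; "orientation": TCP orientation; "contact_force": force on the tool from outside, world axes, zero at the start; "ft_torque": the same for the moment, N m; "gripper_width": opening from 0.0 (shut) to 1.0 (fully open); "finger_force": force on a finger pad.
Only numpy, scipy, OpenCV 4.12 (cv2) and the standard library are available. Lean on these libraries where they do the work, as an engineer would, in place of code of your own. Each camera call takes 0.05 s, during which the arm holds its last target. There are 200 camera calls.

TASK

One of the three identical tins in the rack still has a part inside and is plainly heavier than the other two: find it by feel, lower it upright all the way into the pocket of the foam-lined case without dropping it in, then close the case's stiff lid and press it fully shut. The two lighter tins must end up standing in the bays they came from, and nothing else on the desk may be disturbed or any tin tipped over.

Things in the scene. Friction and masses are not known exactly. Their poses are not given: they have to be found in the camera images.
- tin_a: one of three outwardly identical plain steel tins with flat tops, closed boxes 60 x 44 x 80 mm (own x along the 60 mm, y along the 44 mm, z up; origin at the centre of the underside). They start upright in the rack's bays, in any order, undersides 6 mm above the desk, own axes parallel to the rack's. Two weigh about 0.15 kg, one about 0.5 kg; which one changes from start to start and does not show
- tin_b: one of three outwardly identical plain steel tins with flat tops, closed boxes 60 x 44 x 80 mm (own x along the 60 mm, y along the 44 mm, z up; origin at the centre of the underside). They start upright in the rack's bays, in any order, undersides 6 mm above the desk, own axes parallel to the rack's. Two weigh about 0.15 kg, one about 0.5 kg; which one changes from start to start and does not show
- tin_c: one of three outwardly identical plain steel tins with flat tops, closed boxes 60 x 44 x 80 mm (own x along the 60 mm, y along the 44 mm, z up; origin at the centre of the underside). They start upright in the rack's bays, in any order, undersides 6 mm above the desk, own axes parallel to the rack's. Two weigh about 0.15 kg, one about 0.5 kg; which one changes from start to start and does not show
- rack: fixed grey rack, base 100 (x) x 170 (y) x 6 mm; three bays along its y at -54, 0, +54 mm; origin at centre of underside. Four upright plates (56 mm long in x, tops 76 mm above the desk) leave 3 mm beside a tin's broad 60 mm faces: no finger fits there. The narrow 44 mm ends, facing the rack's -x and +x, are free above an 18 mm high kerb 34 to 38 mm from the bay's middle
- case: fixed aluminium box 130 (x) x 164 (y) x 100 mm, filled to the rim with firm grey foam that has one pocket in its middle; origin at the centre of its underside, lid hinge towards +x, z up
- pocket (a point): centre of the pocket's floor, 10 mm above the desk, 90 mm below the rim; axes as the case. Pocket 68 mm in x by 52 mm in y: a tin goes in with its 60 mm along x and ends 10 mm below the rim. In the middle of its +y and -y sides are full-depth finger notches, 44 mm wide in x, reaching 60 mm from the centre; no finger room on the x sides
- lid (a joint): opening angle of the case's lid: 0 fully shut, about 1.57 upright, at most 1.95; it starts open at 1.6 to 1.85. The lid is a plate 130 mm long from hinge to free edge, 164 mm wide, 8 mm thick; its stiff hinge lets it stay wherever it is left, and 3 to 5 N at the free edge move it
- lid_hinge (a point): middle of the lid's hinge line, at the +x rim of the case, 100.5 mm above the desk, on the lid's underside; axes turn with the lid: x points from free edge to hinge, y along the hinge, z out of the lid's upper face
- lid_edge (a point): middle of the lid's free edge, on its upper face; axes as lid_hinge
- mat: fixed flat desk mat 140 x 140 mm, 3 mm thick, empty, between rack and case: room to set a tin down; origin at the centre of its underside
- tape: bystander: roll of brown tape lying flat, 96 mm across, 24 mm high; origin under its centre
- stapler: bystander: black stapler, 34 x 125 x 48 mm, long along its y; origin under its centre
- mug: bystander: white mug, 80 mm across, 92 mm high; origin under its centre
- gel: bystander: clear bottle of hand gel, 60 mm across, 150 mm high; origin under its centre
- torch: bystander: black torch lying along its x, 140 mm long, 38 mm thick; origin under its middle
- punch: bystander: paper punch, 90 x 120 x 59 mm; origin under its centre
Mind the look-alikes: they are no part of the job. Leave any blue or orange look-alike of the tin_b alone.

How it is judged:
By the outcome, as a careful person would: the job done as asked, in the order asked, and still so for the second after the job is handed in, with the robot touching nothing.
It also fails if it takes over 72 s, if anything falls off the work surface, if the arm or the gripper's body presses on something with over 40 N, if the wrist force passes 120 N, or if a joint passes its speed limit or range.

## Working session

There is one attempt and no reset: what is moved stays moved. The work goes in short steps, Python scripts to look and compute and a shell command to move; the robot and the scene stay as the last step left them, time stands still between calls to the robot, and variables do not carry over. Pictures are saved under pics/ and viewed, at most 10 in all, crops included, and the job is handed in when it is done.

```bash
mkdir -p pics
cat > h.py <<'E'
import numpy as np, cv2
from plant import arm
def cap(n,f=None):
    c=arm.capture(n); 
    if f: cv2.imwrite('pics/'+f,c['color'][:,:,::-1])
    h=c['color'].shape[0]; fl=h/2/np.tan(np.radians(c['fov_y'])/2)
    c['K']=np.array([[fl,0,c['cx']],[0,fl,c['cy']],[0,0,1]]); c['d']=np.array(c['dist_coeffs'],float)
    c['R']=cv2.Rodrigues(np.array(c['rvec'],float))[0]; c['t']=np.array(c['tvec'],float)
    return c
def ray(c,uv,z):
    p=cv2.undistortPoints(np.array(uv,float).reshape(-1,1,2),c['K'],c['d']).reshape(-1,2)
    o=-c['R'].T@c['t']; d=np.c_[p,np.ones(len(p))]@c['R']
    return o+d*((z-o[2])/d[:,2])[:,None]
def proj(c,P):
    return cv2.projectPoints(np.array(P,float).reshape(-1,1,3),np.array(c['rvec'],float),c['t'],c['K'],c['d'])[0].reshape(-1,2)
E
python3 - <<'E'
from h import *
a=cap('scene','s1.png');b=cap('side','d1.png')
for c in(a,b):print(c['fov_y'],-c['R'].T@c['t'],c['R'][2],c['d'])
print(arm.observe())
E
```

```text
47.83300189703374 [1.34775436 0.01511442 1.10656585] [-0.63397251 -0.01324607 -0.77324213] [-0.10542279  0.          0.          0.          0.        ]
56.41989579191803 [-0.12499185 -0.65240411  0.6913968 ] [ 0.59725061  0.59003284 -0.54327982] [-0.02998988  0.          0.          0.          0.        ]
{'time': 0.1, 'joint_pos': array([ 1.10400438e+00,  2.76548224e-01,  1.50598254e+00, -3.56633979e-06,
        1.36066939e+00, -1.20987267e-01]), 'joint_vel': array([-7.96919650e-04, -7.95966536e-05, -4.10751519e-03, -7.90450971e-04,
       -6.61237143e-04,  6.37965789e-04]), 'effort': array([ 1.10865971e-03, -4.05457234e+01, -2.37779331e+01,  7.01604690e-02,
        2.98328453e-02, -3.20942991e-05]), 'ee_pos': array([0.19468515, 0.54053979, 0.21569138]), 'orientation': array([-5.40405447e-01, -3.09429409e+00,  2.41801343e-03]), 'contact_force': array([-0.49409235, -0.09009878,  0.55080536]), 'ft_torque': array([-0.02589647,  0.00477302, -0.01651236]), 'finger_force': 0.0, 'gripper_width': 1.0010671889637346}
```

View pics/s1.png

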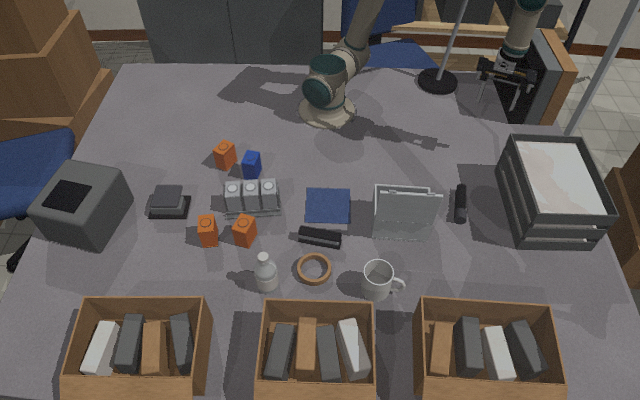

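View pics/d1.png

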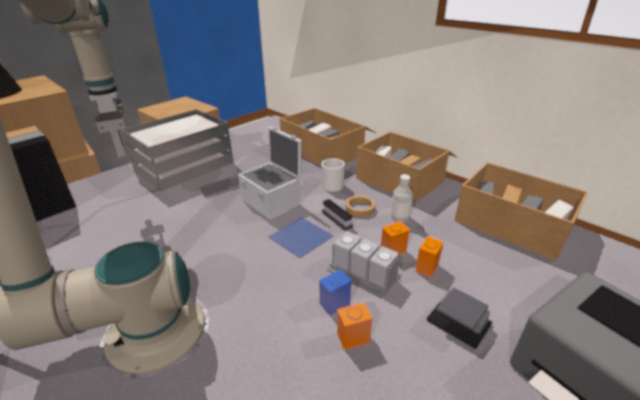

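Scene view: three grey tins in the rack at about (233,195), (251,193), (268,192). Mat is at (328,205), and the case with its open lid at (405,210). The look-alikes are orange at (225,155), (207,230) and (244,230), and blue at (251,163). The side view shows the pocket at about (270,178). The three grey flat-topped ones in the rack fit the description. I'll enlarge to confirm.

Run:
```python
from h import *
a=cap('scene');b=cap('side')
A=a['color'][140:250,190:450][:,:,::-1];B=b['color'][120:320,220:420][:,:,::-1]
cv2.imwrite('pics/s2.png',cv2.resize(A,(780,330),interpolation=cv2.INTER_CUBIC))
cv2.imwrite('pics/d2.png',cv2.resize(B,(600,600),interpolation=cv2.INTER_CUBIC))
```

```text
(no output)
```

View pics/s2.png

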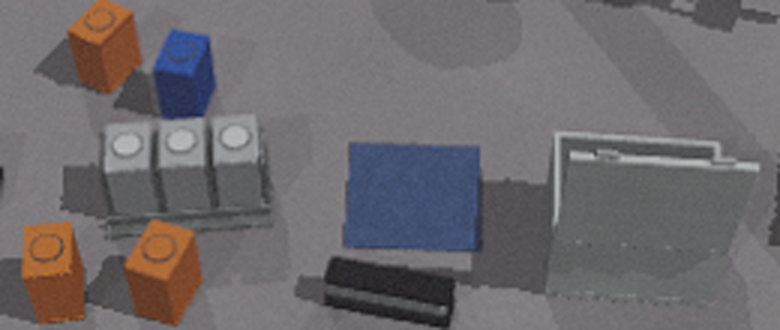

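View pics/d2.png

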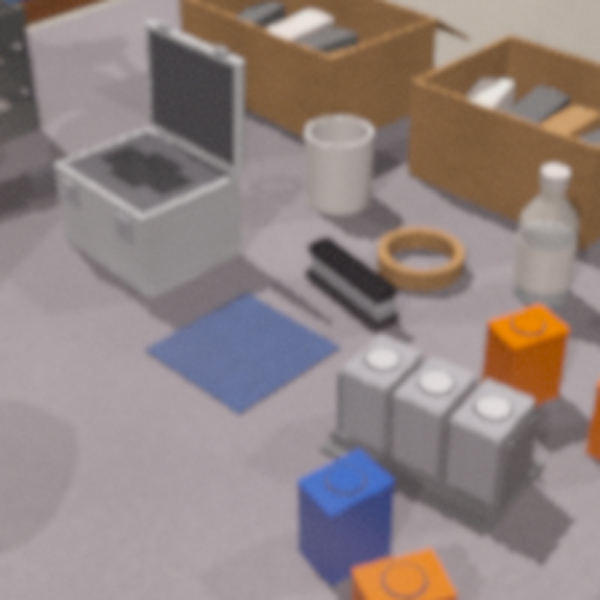

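Crops: the three grey tins in the rack bays have discs at crop pixels (127,144), (181,140) and (235,136). They are the ones meant, and the blue and orange ones outside the rack are the look-alikes. The case has its pocket open, with rim corners at side crop (62,165), (150,213) and (150,133).

Run:
```python
from h import *
np.set_printoptions(precision=4,suppress=True)
a=cap('scene');b=cap('side')
S=lambda l:(np.array(l,float)+.5)/3-.5+[190,140]
D=lambda l:(np.array(l,float)+.5)/3-.5+[220,120]
def pr(n,v):print(n);print(v)
pr('discs scene',ray(a,S([(127,144),(181,140),(235,136)]),.086))
pr('discs side',ray(b,D([(493,408),(437,382),(383,358)]),.086))
pr('mat sc',ray(a,S([(350,142),(480,147),(480,250),(344,246)]),.003))
pr('mat si',ray(b,D([(148,350),(240,411),(338,347),(248,296)]),.003))
pr('case rim sc -x-y,-x+y',ray(a,S([(556,133),(720,145)]),.1))
pr('case base sc +x',ray(a,S([(547,295),(712,301)]),0))
pr('case rim side',ray(b,D([(62,165),(150,213),(240,172),(150,133)]),.1))
pr('notch side cross: -y tip,+y tip',ray(b,D([(163,188),(125,153),(145,172)]),.1))
pr('stapler/torch',ray(a,S([(330,260),(450,275),(325,303),(450,325)]),.02))
pr('blue/orange tops',ray(a,S([(182,50),(160,246),(47,246),(100,19)]),.08))
```

```text
discs scene
[[ 0.4747 -0.2727  0.086 ]
 [ 0.4673 -0.2193  0.086 ]
 [ 0.4599 -0.1657  0.086 ]]
discs side
[[ 0.4784 -0.2729  0.086 ]
 [ 0.4728 -0.219   0.086 ]
 [ 0.4659 -0.1649  0.086 ]]
mat sc
[[ 0.3913 -0.0553  0.003 ]
 [ 0.3927  0.085   0.003 ]
 [ 0.5307  0.0841  0.003 ]
 [ 0.531  -0.0539  0.003 ]]
mat si
[[ 0.3944  0.0797  0.003 ]
 [ 0.3955 -0.0539  0.003 ]
 [ 0.5292 -0.054   0.003 ]
 [ 0.5277  0.0755  0.003 ]]
case rim sc -x-y,-x+y
[[0.4552 0.1546 0.1   ]
 [0.4641 0.3176 0.1   ]]
case base sc +x
[[0.5814 0.1505 0.    ]
 [0.5829 0.3151 0.    ]]
case rim side
[[0.4658 0.306  0.1   ]
 [0.4676 0.1539 0.1   ]
 [0.5909 0.1504 0.1   ]
 [0.5827 0.2957 0.1   ]]
notch side cross: -y tip,+y tip
[[0.5101 0.1843 0.1   ]
 [0.5317 0.2774 0.1   ]
 [0.5192 0.2261 0.1   ]]
stapler/torch
[[ 0.5614 -0.0657  0.02  ]
 [ 0.5749  0.0533  0.02  ]
 [ 0.6129 -0.0673  0.02  ]
 [ 0.6335  0.0538  0.02  ]]
blue/orange tops
[[ 0.3352 -0.2367  0.08  ]
 [ 0.5951 -0.2229  0.08  ]
 [ 0.5996 -0.3305  0.08  ]
 [ 0.2911 -0.3332  0.08  ]]
```

```bash
python3 -m pendant '[{"z":-0.5,"wz":10.5,"fingers":0.6},{"z":-0.5,"wz":10.5,"fingers":0.6},{"z":-0.5,"wz":10.5,"fingers":0.6},{"z":-0.5,"wz":10.5,"fingers":0.6},{"z":-0.5,"wz":10.5,"fingers":0.6},{"z":-0.5,"wz":10.5,"fingers":0.6},{"x":-1,"y":0.22,"fingers":0.6},{"x":-1,"y":0.22,"fingers":0.6}]' 30
python3 -m pendant '[{"x":-1,"y":0.22,"fingers":0.6},{"x":-1,"y":0.22,"fingers":0.6},{"x":-1,"y":0.22,"fingers":0.6},{"x":-1,"y":0.22,"fingers":0.6},{"x":-1,"y":0.22,"fingers":0.6},{"x":-1,"y":0.22,"fingers":0.6},{"x":-1,"y":0.22,"fingers":0.6},{"x":-1,"y":0.22,"fingers":0.6}]'
python3 -m pendant '[{"x":-1,"y":0.22,"fingers":0.6},{"x":-1,"y":0.22,"fingers":0.6},{"x":-1,"y":0.22,"fingers":0.6},{"x":-1,"y":0.22,"fingers":0.6},{"x":-1,"y":0.22,"fingers":0.6},{"x":-1,"y":0.22,"fingers":0.6},{"x":-1,"y":0.22,"fingers":0.6},{"x":-1,"y":0.22,"fingers":0.6}]'
python3 -m pendant '[{"x":-1,"y":0.22,"fingers":0.6},{"x":-0.7,"fingers":0.6},{"fingers":0.6},{"fingers":0.6},{"fingers":0.6},{"fingers":0.6},{"fingers":0.6},{"fingers":0.6}]'
python3 - <<'E'
from h import *
c=cap('wrist','w1.png');print(-c['R'].T@c['t'],c['R'][2],c['fov_y'])
E
```

```text
[0.12929188 0.5636622  0.38443787] [ 0.22810344 -0.08272137 -0.97011648] 66.64285236230226$[0]: bad value
$[0]: bad value
$[0]: bad value
$[0]: bad value
```

View pics/w1.png

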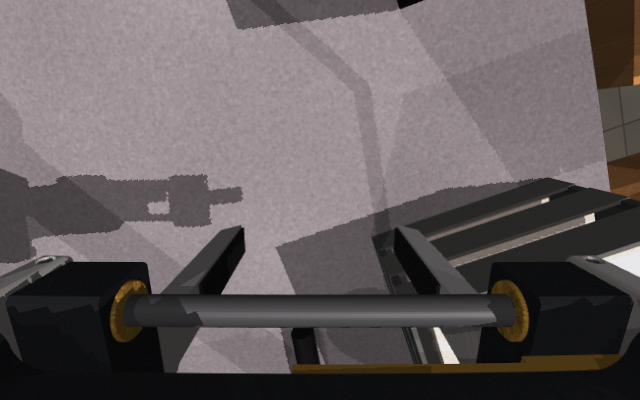

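The wrist view shows only bare desk at the start pose. The calls were refused, so rows probably need all seven keys.

```bash
python3 -m pendant '[{"x":0,"y":0,"z":-0.5,"wx":0,"wy":0,"wz":10.5,"fingers":0.6},{"x":0,"y":0,"z":-0.5,"wx":0,"wy":0,"wz":10.5,"fingers":0.6},{"x":0,"y":0,"z":-0.5,"wx":0,"wy":0,"wz":10.5,"fingers":0.6},{"x":0,"y":0,"z":-0.5,"wx":0,"wy":0,"wz":10.5,"fingers":0.6},{"x":0,"y":0,"z":-0.5,"wx":0,"wy":0,"wz":10.5,"fingers":0.6},{"x":0,"y":0,"z":-0.5,"wx":0,"wy":0,"wz":10.5,"fingers":0.6},{"x":-1,"y":0.22,"z":0,"wx":0,"wy":0,"wz":0,"fingers":0.6},{"x":-1,"y":0.22,"z":0,"wx":0,"wy":0,"wz":0,"fingers":0.6}]' 30
```

```text
time: 1.35
ee_pos: [0.2226, 0.4632, 0.3365]
orientation: [2.076, 2.357, 0.001]
contact_force: [0.1, -1.1, -0.5]
gripper_width: 0.802
finger_force: 0.0
```

```bash
python3 -m pendant '[{"x":-1,"y":0.22,"z":0,"wx":0,"wy":0,"wz":0,"fingers":0.6},{"x":-1,"y":0.22,"z":0,"wx":0,"wy":0,"wz":0,"fingers":0.6},{"x":-1,"y":0.22,"z":0,"wx":0,"wy":0,"wz":0,"fingers":0.6},{"x":-1,"y":0.22,"z":0,"wx":0,"wy":0,"wz":0,"fingers":0.6},{"x":-1,"y":0.22,"z":0,"wx":0,"wy":0,"wz":0,"fingers":0.6},{"x":-1,"y":0.22,"z":0,"wx":0,"wy":0,"wz":0,"fingers":0.6},{"x":-1,"y":0.22,"z":0,"wx":0,"wy":0,"wz":0,"fingers":0.6},{"x":-1,"y":0.22,"z":0,"wx":0,"wy":0,"wz":0,"fingers":0.6}]'
python3 -m pendant '[{"x":-1,"y":0.22,"z":0,"wx":0,"wy":0,"wz":0,"fingers":0.6},{"x":-1,"y":0.22,"z":0,"wx":0,"wy":0,"wz":0,"fingers":0.6},{"x":-1,"y":0.22,"z":0,"wx":0,"wy":0,"wz":0,"fingers":0.6},{"x":-1,"y":0.22,"z":0,"wx":0,"wy":0,"wz":0,"fingers":0.6},{"x":-1,"y":0.22,"z":0,"wx":0,"wy":0,"wz":0,"fingers":0.6},{"x":-1,"y":0.22,"z":0,"wx":0,"wy":0,"wz":0,"fingers":0.6},{"x":-1,"y":0.22,"z":0,"wx":0,"wy":0,"wz":0,"fingers":0.6},{"x":-1,"y":0.22,"z":0,"wx":0,"wy":0,"wz":0,"fingers":0.6}]'
python3 -m pendant '[{"x":-0.7,"y":0.2,"z":0,"wx":0,"wy":0,"wz":0,"fingers":0.6},{"x":-0.7,"y":0.2,"z":0,"wx":0,"wy":0,"wz":0,"fingers":0.6},{"x":-0.3,"y":0,"z":0,"wx":0,"wy":0,"wz":0,"fingers":0.6},{"x":0,"y":0,"z":0.5,"wx":0,"wy":0,"wz":0,"fingers":0.6},{"x":0,"y":0,"z":0.5,"wx":0,"wy":0,"wz":0,"fingers":0.6},{"x":0,"y":0,"z":0,"wx":0,"wy":0,"wz":0,"fingers":0.6},{"x":0,"y":0,"z":0,"wx":0,"wy":0,"wz":0,"fingers":0.6},{"x":0,"y":0,"z":0,"wx":0,"wy":0,"wz":0,"fingers":0.6}]'
python3 - <<'E'
from h import *
c=cap('wrist','w2.png');print(-c['R'].T@c['t'],c['R'])
np.save('w2.npy',np.array([c['rvec'],c['tvec']]))
E
```

```text
time: 2.35
ee_pos: [0.3324, 0.1539, 0.3366]
orientation: [2.077, 2.356, 0.001]
contact_force: [0.4, -0.4, -0.1]
gripper_width: 0.798
finger_force: 0.0
time: 3.35
ee_pos: [0.4424, -0.1549, 0.3365]
orientation: [2.078, 2.356, 0.001]
contact_force: [-0.4, -0.1, 0.8]
gripper_width: 0.796
finger_force: 0.0
time: 4.35
ee_pos: [0.4669, -0.2191, 0.2975]
orientation: [2.076, 2.355, 0.001]
contact_force: [0.3, -0.2, -0.0]
gripper_width: 0.799
finger_force: 0.0
[ 0.45829934 -0.15028094  0.46571142] [[ 0.99216621  0.12491659  0.00143457]
 [ 0.12080061 -0.96227428  0.24379379]
 [ 0.03183434 -0.24171067 -0.96982603]]
```

View pics/w2.png

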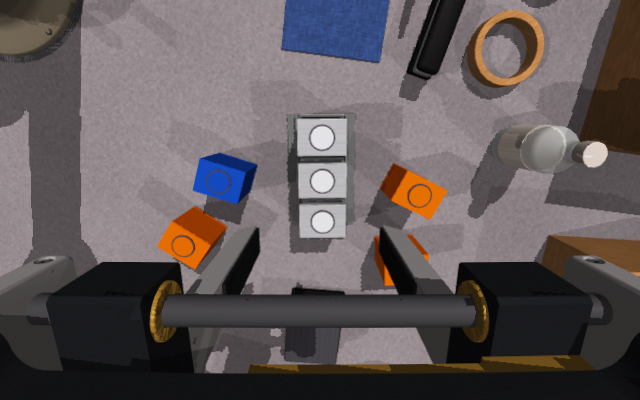

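Wrist view: three grey tins in line in the rack, discs at (322,137), (322,181) and (322,221). The line is vertical in the image, so the yaw matches. Blue and orange flank it, clear of the fingers.

Run:
```python
from h import *
np.set_printoptions(precision=4,suppress=True)
c=cap('wrist');g=cv2.cvtColor(c['color'],cv2.COLOR_RGB2GRAY)
m=np.zeros_like(g);m[115:240,300:345]=(g[115:240,300:345]>228)
n,l,s,ce=cv2.connectedComponentsWithStats(m)
k=[i for i in range(1,n) if s[i,4]>150];print(s[k],ce[k])
print(ray(c,ce[k],.086))
# side edges of tin tops
print(ray(c,[(297,118),(346,118),(299,204),(345,204)],.086))
```

```text
[] []Traceback (most recent call last):
  File "<stdin>", line 7, in <module>
  File "h.py", line 11, in ray
    p=cv2.undistortPoints(np.array(uv,float).reshape(-1,1,2),c['K'],c['d']).reshape(-1,2)
      ~~~~~~~~~~~~~~~~~~~^^^^^^^^^^^^^^^^^^^^^^^^^^^^^^^^^^^^^^^^^^^^^^^^^^
cv2.error: OpenCV(4.12.0) /io/opencv/modules/calib3d/src/undistort.dispatch.cpp:347: error: (-215:Assertion failed) CV_IS_MAT(_src) && CV_IS_MAT(_dst) && (_src->rows == 1 || _src->cols == 1) && (_dst->rows == 1 || _dst->cols == 1) && _src->cols + _src->rows - 1 == _dst->rows + _dst->cols - 1 && (CV_MAT_TYPE(_src->type) == CV_32FC2 || CV_MAT_TYPE(_src->type) == CV_64FC2) && (CV_MAT_TYPE(_dst->type) == CV_32FC2 || CV_MAT_TYPE(_dst->type) == CV_64FC2) in function 'cvUndistortPointsInternal'
```

Run:
```python
from h import *
np.set_printoptions(precision=4,suppress=True)
c=cap('wrist')
P=ray(c,[(322,137.5),(322,181),(322.5,221.5)],.086);print(P, np.degrees(np.arctan2(-(P[0]-P[2])[0],(P[0]-P[2])[1])))
E=ray(c,[(297,118),(346,118),(300,204),(345,204)],.086);print(E,(E[0]+E[1])/2,(E[2]+E[3])/2)
t=arm.observe()['ee_pos'];R=cv2.Rodrigues(arm.observe()['orientation'])[0]
print(t,(P-t)@R/.04)
```

```text
[[ 0.4643 -0.166   0.086 ]
 [ 0.4712 -0.2196  0.086 ]
 [ 0.4787 -0.2729  0.086 ]] 7.653190335229907
[[ 0.4315 -0.1468  0.086 ]
 [ 0.4901 -0.1394  0.086 ]
 [ 0.4469 -0.253   0.086 ]
 [ 0.5045 -0.2458  0.086 ]] [ 0.4608 -0.1431  0.086 ] [ 0.4757 -0.2494  0.086 ]
[ 0.4668 -0.2191  0.2971] [[ 1.3282  0.1011  5.2761]
 [-0.0233  0.1038  5.277 ]
 [-1.3688  0.1228  5.2778]]
```

```bash
python3 -m pendant '[{"x":0,"y":0.1,"z":1,"wx":0,"wy":0,"wz":0,"fingers":0.6},{"x":0,"y":0,"z":1,"wx":0,"wy":0,"wz":-0.4,"fingers":0.6},{"x":0,"y":0,"z":1,"wx":0,"wy":0,"wz":0,"fingers":0.6},{"x":0,"y":0,"z":1,"wx":0,"wy":0,"wz":0,"fingers":0.6},{"x":0,"y":0,"z":1,"wx":0,"wy":0,"wz":0,"fingers":0.6},{"x":0,"y":0,"z":1,"wx":0,"wy":0,"wz":0,"fingers":0.6},{"x":0,"y":0,"z":0,"wx":0,"wy":0,"wz":0,"fingers":0.6},{"x":0,"y":0,"z":0,"wx":0,"wy":0,"wz":0,"fingers":0.6}]' 30
python3 -m pendant '[{"x":0,"y":0,"z":0,"wx":0,"wy":0,"wz":0,"fingers":-1},{"x":0,"y":0,"z":0,"wx":0,"wy":0,"wz":0,"fingers":-1},{"x":0,"y":0,"z":0,"wx":0,"wy":0,"wz":0,"fingers":-1},{"x":0,"y":0,"z":0,"wx":0,"wy":0,"wz":0,"fingers":-1},{"x":0,"y":0,"z":-0.1,"wx":0,"wy":0,"wz":0,"fingers":-1},{"x":0,"y":0,"z":-0.1,"wx":0,"wy":0,"wz":0,"fingers":-1},{"x":0,"y":0,"z":-0.1,"wx":0,"wy":0,"wz":0,"fingers":-1},{"x":0,"y":0,"z":0,"wx":0,"wy":0,"wz":0,"fingers":-1}]' 30
python3 -m pendant '[{"x":0,"y":0,"z":0,"wx":0,"wy":0,"wz":0,"fingers":-1},{"x":0,"y":0,"z":0,"wx":0,"wy":0,"wz":0,"fingers":-1},{"x":0,"y":0,"z":0,"wx":0,"wy":0,"wz":0,"fingers":-1},{"x":0,"y":0,"z":0,"wx":0,"wy":0,"wz":0,"fingers":-1},{"x":0,"y":0,"z":0,"wx":0,"wy":0,"wz":0,"fingers":-1},{"x":0,"y":0,"z":0,"wx":0,"wy":0,"wz":0,"fingers":-1},{"x":0,"y":0,"z":0,"wx":0,"wy":0,"wz":0,"fingers":-1},{"x":0,"y":0,"z":0,"wx":0,"wy":0,"wz":0,"fingers":-1}]' 30
```

```text
time: 5.5
ee_pos: [0.4716, -0.2191, 0.0577]
orientation: [2.068, 2.362, 0.001]
contact_force: [0.5, -1.0, 0.1]
gripper_width: 0.799
finger_force: 0.0
time: 6.5
ee_pos: [0.4706, -0.2185, 0.0686]
orientation: [2.07, 2.363, 0.0]
contact_force: [-0.0, 0.3, -5.0]
gripper_width: 0.639
finger_force: 30.0
time: 7.5
ee_pos: [0.4705, -0.2185, 0.0685]
orientation: [2.07, 2.364, 0.0]
contact_force: [0.1, -0.4, -5.9]
gripper_width: 0.637
finger_force: 30.0
```

About 5–6 N on lifting, so the middle tin looks heavy. I'll lift it clear of the rack and re-weigh.

```bash
python3 -m pendant '[{"x":0,"y":0,"z":-0.4,"wx":0,"wy":0,"wz":0,"fingers":-1},{"x":0,"y":0,"z":-0.6,"wx":0,"wy":0,"wz":0,"fingers":-1},{"x":0,"y":0,"z":-0.6,"wx":0,"wy":0,"wz":0,"fingers":-1},{"x":0,"y":0,"z":-0.6,"wx":0,"wy":0,"wz":0,"fingers":-1},{"x":0,"y":0,"z":-0.5,"wx":0,"wy":0,"wz":0,"fingers":-1},{"x":0,"y":0,"z":-0.3,"wx":0,"wy":0,"wz":0,"fingers":-1},{"x":0,"y":0,"z":0,"wx":0,"wy":0,"wz":0,"fingers":-1},{"x":0,"y":0,"z":0,"wx":0,"wy":0,"wz":0,"fingers":-1}]' 30
python3 - <<'E'
from h import *
f=[]
for i in range(6): arm.capture('wrist'); f.append(arm.observe()['contact_force'])
print(np.round(f,2),np.mean(f,0)); print(arm.observe()['ee_pos'])
E
```

```text
time: 8.5
ee_pos: [0.4699, -0.2181, 0.1875]
orientation: [-2.068, -2.362, 0.0]
contact_force: [0.1, -0.4, -5.1]
gripper_width: 0.638
finger_force: 30.0
[[ 0.52  0.61 -4.58]
 [ 0.27 -0.57 -4.81]
 [-0.12 -0.21 -4.57]
 [-0.17 -0.39 -5.07]
 [-0.07 -0.11 -4.67]
 [ 0.83  0.02 -4.66]] [ 0.20917342 -0.10939814 -4.72838926]
[ 0.47031582 -0.21840109  0.18795372]
```

Confirmed: 4.73 N, or 0.48 kg, so the middle tin is the heavy one. I'll take it to the mat.

```bash
python3 -m pendant '[{"x":0.8,"y":0.08,"z":0,"wx":0,"wy":0,"wz":0,"fingers":-1},{"x":1,"y":0.1,"z":0,"wx":0,"wy":0,"wz":0,"fingers":-1},{"x":1,"y":0.1,"z":0,"wx":0,"wy":0,"wz":0,"fingers":-1},{"x":1,"y":0.1,"z":0,"wx":0,"wy":0,"wz":0,"fingers":-1},{"x":1,"y":0.1,"z":0,"wx":0,"wy":0,"wz":0,"fingers":-1},{"x":0.7,"y":0.06,"z":0,"wx":0,"wy":0,"wz":0,"fingers":-1},{"x":0.3,"y":0,"z":0.4,"wx":0,"wy":0,"wz":4.6,"fingers":-1},{"x":0,"y":0,"z":0.6,"wx":0,"wy":0,"wz":4,"fingers":-1}]' 30
python3 -m pendant '[{"x":0,"y":0,"z":0.7,"wx":0,"wy":0,"wz":0,"fingers":-1},{"x":0,"y":0,"z":0.6,"wx":0,"wy":0,"wz":0,"fingers":-1},{"x":0,"y":0,"z":0.4,"wx":0,"wy":0,"wz":0,"fingers":-1},{"x":0,"y":0,"z":0.3,"wx":0,"wy":0,"wz":0,"fingers":-1},{"x":0,"y":0,"z":0.15,"wx":0,"wy":0,"wz":0,"fingers":-1},{"x":0,"y":0,"z":0.1,"wx":0,"wy":0,"wz":0,"fingers":-1},{"x":0,"y":0,"z":0,"wx":0,"wy":0,"wz":0,"fingers":-1},{"x":0,"y":0,"z":0,"wx":0,"wy":0,"wz":0,"fingers":-1}]' 30
```

```text
time: 9.8
ee_pos: [0.4618, 0.0154, 0.1487]
orientation: [2.24, 2.2, 0.003]
contact_force: [-0.2, -1.2, -3.9]
gripper_width: 0.637
finger_force: 30.0
time: 10.8
ee_pos: [0.4617, 0.0143, 0.0589]
orientation: [2.24, 2.201, 0.001]
contact_force: [0.8, 0.2, -5.2]
gripper_width: 0.635
finger_force: 30.0
```

```bash
python3 -m pendant '[{"x":0,"y":0,"z":0.04,"wx":0,"wy":0,"wz":0,"fingers":-1},{"x":0,"y":0,"z":0.04,"wx":0,"wy":0,"wz":0,"fingers":-1},{"x":0,"y":0,"z":0.03,"wx":0,"wy":0,"wz":0,"fingers":-1},{"x":0,"y":0,"z":0.02,"wx":0,"wy":0,"wz":0,"fingers":-1},{"x":0,"y":0,"z":0,"wx":0,"wy":0,"wz":0,"fingers":-1},{"x":0,"y":0,"z":0,"wx":0,"wy":0,"wz":0,"fingers":-1},{"x":0,"y":0,"z":0,"wx":0,"wy":0,"wz":0,"fingers":-1},{"x":0,"y":0,"z":0,"wx":0,"wy":0,"wz":0,"fingers":-1}]' 30
```

```text
time: 11.8
ee_pos: [0.4613, 0.0144, 0.0549]
orientation: [2.24, 2.201, 0.001]
contact_force: [-3.4, 0.4, 9.8]
gripper_width: 0.642
finger_force: 30.0
```

```bash
python3 -m pendant '[{"x":0,"y":0,"z":0,"wx":0,"wy":0,"wz":0,"fingers":0.6},{"x":0,"y":0,"z":0,"wx":0,"wy":0,"wz":0,"fingers":0.6},{"x":0,"y":0,"z":0,"wx":0,"wy":0,"wz":0,"fingers":0.6},{"x":0,"y":0,"z":-0.5,"wx":0,"wy":0,"wz":0,"fingers":0.6},{"x":0,"y":0,"z":-1,"wx":0,"wy":0,"wz":0,"fingers":0.6},{"x":0,"y":0,"z":-1,"wx":0,"wy":0,"wz":-10,"fingers":0.6},{"x":0,"y":0,"z":-1,"wx":0,"wy":0,"wz":-10,"fingers":0.6},{"x":0,"y":0,"z":-1,"wx":0,"wy":0,"wz":-10,"fingers":0.6}]' 30
python3 -m pendant '[{"x":0,"y":0,"z":0,"wx":0,"wy":0,"wz":-10,"fingers":0.3},{"x":0,"y":0,"z":0,"wx":0,"wy":0,"wz":-10,"fingers":0.3},{"x":0,"y":0,"z":0,"wx":0,"wy":0,"wz":-10,"fingers":0.3},{"x":0,"y":0,"z":0,"wx":0,"wy":0,"wz":-10,"fingers":0.3},{"x":0,"y":0,"z":0,"wx":0,"wy":0,"wz":-10,"fingers":0.3},{"x":0,"y":0,"z":0,"wx":0,"wy":0,"wz":-10,"fingers":0.3},{"x":0,"y":0,"z":0,"wx":0,"wy":0,"wz":0,"fingers":0.3},{"x":0,"y":0,"z":0,"wx":0,"wy":0,"wz":0,"fingers":0.3}]' 30
python3 - <<'E'
from h import *
c=cap('wrist','w3.png');print(-c['R'].T@c['t'],c['R'][2])
E
```

```text
time: 12.8
ee_pos: [0.4612, 0.0143, 0.2345]
orientation: [1.587, 2.711, 0.0]
contact_force: [1.1, 0.2, 0.2]
gripper_width: 0.801
finger_force: 0.0
time: 13.8
ee_pos: [0.4613, 0.0143, 0.2331]
orientation: [-0.032, -3.141, -0.0]
contact_force: [-0.5, 0.1, 0.2]
gripper_width: 0.651
finger_force: 0.0
[0.39156214 0.01466842 0.4013979 ] [ 0.24255472 -0.00467339 -0.97012647]
```

View pics/w3.png

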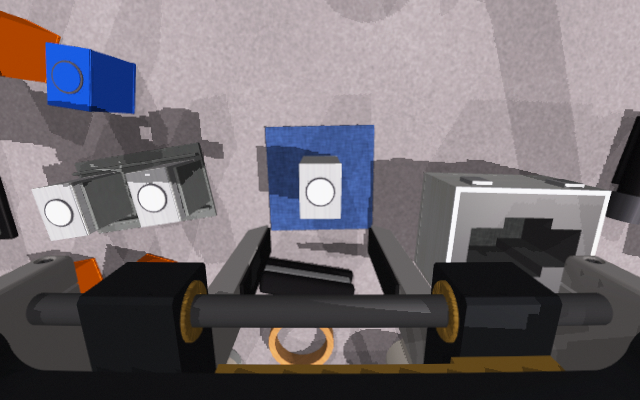

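Wrist view: the tin stands upright on the mat with its disc at (320,193). The case rim's −x edge runs from (456,189) to (608,192), with the pocket's −x edge near (508–551,219). The rack's outer two tins are undisturbed.

Run:
```python
from h import *
np.set_printoptions(precision=4,suppress=True)
c=cap('wrist')
def q(n,l,z):
    P=ray(c,l,z)[:,:2];print(n,P.tolist() if 0 else '\n',P)
    return P
T=q('tin disc',[(320,193)],.083); q('tin top',[(300,162),(341,162),(300,219),(341,219)],.083)
r=q('rim -x edge',[(456,189),(608,192)],.1); d=r[1]-r[0];print(np.degrees(np.arctan2(-d[0],d[1])),np.linalg.norm(d))
p=q('pocket -x edge',[(508,219),(551,219)],.1)
q('notch ends',[(469,238),(580,236)],.1)
o=arm.observe();R=cv2.Rodrigues(o['orientation'])[0];print(o['ee_pos'],R[:,1],(np.r_[T[0],0]-o['ee_pos'])@R/.04)
cv2.imwrite('pics/w4.png',cv2.resize(c['color'][170:280,410:630][:,:,::-1],(770,385),interpolation=cv2.INTER_CUBIC))
```

```text
tin disc 
 [[0.4633 0.0144]]
tin top 
 [[ 0.4297 -0.0059]
 [ 0.4305  0.037 ]
 [ 0.4921 -0.0081]
 [ 0.493   0.0368]]
rim -x edge 
 [[0.4581 0.1528]
 [0.4643 0.3132]]
-2.2169961512437157 0.1605661236080369
pocket -x edge 
 [[0.4913 0.2107]
 [0.4924 0.257 ]]
notch ends 
 [[0.5116 0.1715]
 [0.5123 0.2924]]
[0.4613 0.0143 0.2332] [0.0192 0.9998 0.0001] [-0.052   0.0015  5.8299]
```

View pics/w4.png

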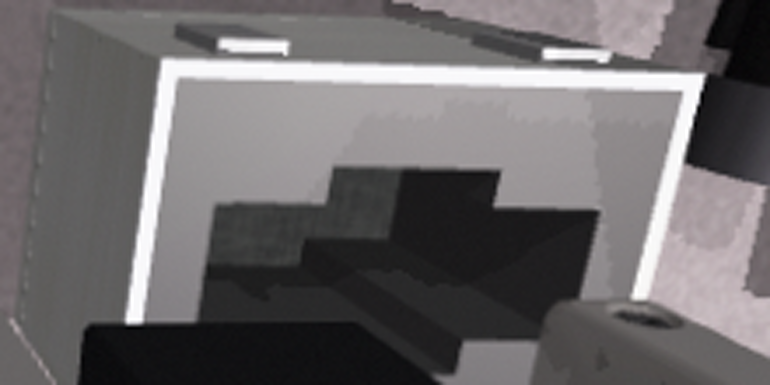

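The crop gives the rim corners, the pocket −x edge from (333,169) to (500,171), and the notch corners at (216,206) and (600,210). I'll fit the case pose to these.

Run:
```python
from h import *
from scipy.optimize import least_squares
np.set_printoptions(precision=4,suppress=True)
c=cap('wrist')
px=(np.array([(162,60),(704,74),(333,169),(500,171),(216,206),(600,210),(328,205),(493,208)],float)+.5)/3.5-.5+[410,170]
M=np.array([(-65,-82),(-65,82),(-34,-26),(-34,26),(-22,-60),(-22,60),(-22,-26),(-22,26)])/1e3
P=ray(c,px,.1)[:,:2]
f=lambda v:M@np.array([[np.cos(v[2]),np.sin(v[2])],[-np.sin(v[2]),np.cos(v[2])]])+v[:2]
s=least_squares(lambda v:(f(v)-P).ravel(),[.52,.23,0]);print(s.x,np.degrees(s.x[2]));print(s.fun.reshape(-1,2)*1e3)
# lid angle from scene: free edge corners
a=cap('scene');w=s.x
for th in (1.6,1.65,1.7,1.75,1.8,1.85):
    L=[]
    for y in(-.082,.082):
        xx=.065-.13*np.cos(th);zz=.1005+.13*np.sin(th)
        L.append([w[0]+xx*np.cos(w[2])-y*np.sin(w[2]),w[1]+xx*np.sin(w[2])+y*np.cos(w[2]),zz])
    print(th,((proj(a,L)-[190,140]+.5)*3-.5).ravel(),L[0])
```

```text
[ 0.5246  0.2317 -0.0398] -2.2819125059767678
[[ 0.6552 -0.1496]
 [-0.0202  0.2327]
 [-0.3901 -0.1287]
 [-0.0692  0.4635]
 [-0.6659 -0.3408]
 [ 0.0779  0.3448]
 [ 0.2407 -0.5711]
 [ 0.1716  0.1492]]
1.6 [569.1479 150.2713 760.0332 162.1083] [np.float64(0.5900989220597879), np.float64(0.1470027698879317), np.float64(0.23044456839539568)]
1.65 [569.1744 156.2956 760.6924 168.1691] [np.float64(0.5965835534051686), np.float64(0.14674437057439477), np.float64(0.23009245369900946)]
1.7 [569.159  162.5828 761.2692 174.4899] [np.float64(0.6030424962051976), np.float64(0.1464869948969184), np.float64(0.22941642535882092)]
1.75 [569.1012 169.115  761.7606 181.0527] [np.float64(0.6094596064666272), np.float64(0.14623128616065767), np.float64(0.22841817309361181)]
1.8 [569.0008 175.8732 762.1643 187.8383] [np.float64(0.6158188447557703), np.float64(0.14597788350428262), np.float64(0.22710019201416537)]
1.85 [568.8577 182.8369 762.478  194.8263] [np.float64(0.6221043162887314), np.float64(0.1457274203024647), np.float64(0.225465776386789)]
```

```bash
python3 -m pendant '[{"x":0,"y":0,"z":1,"wx":0,"wy":0,"wz":0,"fingers":0.4},{"x":0,"y":0,"z":1,"wx":0,"wy":0,"wz":0,"fingers":0.4},{"x":0,"y":0,"z":1,"wx":0,"wy":0,"wz":0,"fingers":0.4},{"x":0,"y":0,"z":1,"wx":0,"wy":0,"wz":0,"fingers":0.4},{"x":0,"y":0,"z":0.4,"wx":0,"wy":0,"wz":0,"fingers":0.4},{"x":0,"y":0,"z":0,"wx":0,"wy":0,"wz":0,"fingers":0.4},{"x":0,"y":0,"z":0,"wx":0,"wy":0,"wz":0,"fingers":-1},{"x":0,"y":0,"z":0,"wx":0,"wy":0,"wz":0,"fingers":-1}]' 30
python3 -m pendant '[{"x":0,"y":0,"z":0,"wx":0,"wy":0,"wz":0,"fingers":-1},{"x":0,"y":0,"z":0,"wx":0,"wy":0,"wz":0,"fingers":-1},{"x":0,"y":0,"z":-0.3,"wx":0,"wy":0,"wz":0,"fingers":-1},{"x":0,"y":0,"z":-0.8,"wx":0,"wy":0,"wz":0,"fingers":-1},{"x":0,"y":0,"z":-1,"wx":0,"wy":0,"wz":0,"fingers":-1},{"x":0,"y":0,"z":-1,"wx":0,"wy":0,"wz":0,"fingers":-1},{"x":0,"y":0,"z":-0.3,"wx":0,"wy":0,"wz":0,"fingers":-1},{"x":0,"y":0,"z":0,"wx":0,"wy":0,"wz":0,"fingers":-1}]' 30
```

```text
time: 15.0
ee_pos: [0.4622, 0.0142, 0.0583]
orientation: [0.028, 3.139, -0.0]
contact_force: [-0.2, 0.4, -0.6]
gripper_width: 0.526
finger_force: 0.0
time: 16.0
ee_pos: [0.4609, 0.0142, 0.193]
orientation: [-0.028, -3.141, 0.0]
contact_force: [-0.6, -0.1, -5.1]
gripper_width: 0.464
finger_force: 30.0
```

```bash
python3 -m pendant '[{"x":0,"y":0.6,"z":0,"wx":0,"wy":0,"wz":0,"fingers":-1},{"x":-0.3,"y":1,"z":0,"wx":0,"wy":0,"wz":0,"fingers":-1},{"x":-0.4,"y":1,"z":0,"wx":0,"wy":0,"wz":0,"fingers":-1},{"x":-0.4,"y":1,"z":0,"wx":0,"wy":0,"wz":0,"fingers":-1},{"x":-0.4,"y":1,"z":0,"wx":0,"wy":0,"wz":0,"fingers":-1},{"x":0,"y":0.6,"z":0,"wx":0,"wy":0,"wz":1.26,"fingers":-1},{"x":0,"y":0.26,"z":0,"wx":0,"wy":0,"wz":0,"fingers":-1},{"x":0,"y":0,"z":0,"wx":0,"wy":0,"wz":0,"fingers":-1}]' 30
python3 - <<'E'
from h import *
np.set_printoptions(precision=4,suppress=True)
for i in range(3): c=cap('wrist','w5.png')
a=cap('scene','s5.png'); b=cap('side','d5.png')
v=np.hstack([cv2.resize(c['color'][100:300,180:480],(450,300)),cv2.resize(b['color'][90:230,200:363],(350,300))])
cv2.imwrite('pics/v5.png',v[:,:,::-1])
o=arm.observe();R=cv2.Rodrigues(o['orientation'])[0];print(o['ee_pos'],R[:,1],o['contact_force'])
print((np.array([.5246,.2317,.064])-o['ee_pos'])@R/.04, np.degrees(np.arctan2(-R[0,1],R[1,1])))
E
```

```text
time: 17.0
ee_pos: [0.5244, 0.2313, 0.1916]
orientation: [-0.06, -3.138, 0.002]
contact_force: [-0.6, -0.4, -3.8]
gripper_width: 0.464
finger_force: 30.0
[0.5253 0.2306 0.1933] [ 0.0407  0.9992 -0.0003] [-0.3219  0.6557 -4.6168]
[0.0183 0.0278 3.2337] -2.334710354681073
```

View pics/v5.png

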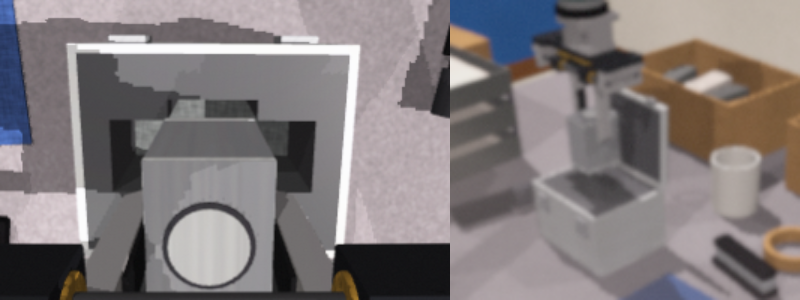

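The tin hangs upright over the pocket, with its face near crop x≈145–273 and the notches spanning 110–314. I'll check the alignment numerically.

Run:
```python
from h import *
np.set_printoptions(precision=1,suppress=True,linewidth=200)
c=cap('wrist');o=arm.observe();R=cv2.Rodrigues(o['orientation'])[0];e=o['ee_pos']
y=R[:,1];x=-R[:,0]
f=lambda u,v,z:np.r_[(e+u*x+v*y)[:2],z]
zb=e[2]-.054
print('tin bottom -x corners',proj(c,[f(-.03,-.022,zb),f(-.03,.022,zb)]).ravel(),'top',proj(c,[f(-.03,-.022,zb+.08),f(-.03,.022,zb+.08)]).ravel())
k=-.0398;C=lambda u,v,z:[.5246+u*np.cos(k)-v*np.sin(k),.2317+u*np.sin(k)+v*np.cos(k),z]
print('rim/notch pred',proj(c,[C(-.065,-.082,.1),C(-.065,.082,.1),C(-.022,-.06,.1),C(-.022,.06,.1),C(-.034,-.026,.1),C(-.034,.026,.1)]).ravel())
g=cv2.cvtColor(c['color'],cv2.COLOR_RGB2GRAY)
for r in(170,183,190,198,203,215):print(r,g[r,270:380:1].tolist())
for col in(227,418):print(col,g[110:150,col].tolist())
```

```text
tin bottom -x corners [290.9 179.4 350.3 179.4] top [276.  208.6 366.7 208.5]
rim/notch pred [223.9 129.3 419.  129.  252.7 179.7 390.2 179.5 291.3 165.9 351.6 165.8]
170 [74, 73, 73, 74, 74, 74, 74, 75, 73, 74, 74, 73, 74, 75, 72, 74, 73, 70, 66, 66, 66, 51, 29, 46, 63, 77, 106, 120, 122, 128, 137, 136, 133, 134, 136, 143, 140, 130, 125, 121, 123, 131, 139, 139, 132, 131, 107, 69, 68, 68, 71, 72, 69, 65, 68, 69, 69, 72, 71, 67, 63, 64, 67, 69, 66, 64, 66, 67, 70, 67, 66, 67, 65, 64, 68, 62, 44, 30, 29, 29, 29, 78, 116, 124, 123, 124, 124, 124, 126, 125, 125, 125, 125, 126, 126, 126, 126, 127, 127, 127, 128, 128, 129, 129, 129, 129, 129, 130, 130, 130]
183 [122, 128, 130, 133, 130, 130, 136, 133, 132, 138, 136, 137, 141, 139, 141, 141, 137, 120, 101, 98, 99, 98, 100, 99, 101, 100, 99, 99, 99, 98, 99, 98, 99, 99, 101, 100, 101, 100, 98, 99, 99, 99, 100, 101, 100, 100, 102, 101, 100, 100, 101, 101, 101, 100, 100, 100, 97, 99, 99, 98, 99, 98, 98, 98, 98, 99, 98, 98, 99, 98, 99, 99, 100, 100, 100, 100, 100, 100, 98, 100, 98, 86, 67, 66, 67, 68, 68, 66, 64, 65, 64, 65, 64, 66, 65, 64, 67,
[... 1769 characters left out ...]
 150, 149, 151, 153, 154, 154, 153, 150, 150, 150, 150, 149, 150, 151, 152, 152, 153, 152, 152, 150, 146, 146, 149, 149, 152, 150, 151, 151, 151, 152, 151, 150, 151, 151, 153, 154, 155, 155, 155, 154, 153, 151, 151, 150, 152, 111, 46, 49, 46, 47, 46, 47, 46, 47, 46, 48, 47, 46, 47, 45, 39]
227 [197, 199, 116, 117, 115, 112, 112, 113, 116, 114, 114, 115, 119, 118, 117, 117, 121, 130, 197, 250, 194, 195, 195, 196, 196, 199, 198, 198, 197, 197, 197, 198, 197, 199, 197, 198, 198, 198, 198, 199]
418 [165, 162, 159, 156, 157, 158, 160, 163, 165, 164, 162, 160, 163, 164, 159, 160, 161, 163, 174, 233, 252, 252, 252, 251, 245, 245, 246, 244, 235, 234, 221, 220, 220, 217, 201, 200, 198, 190, 189, 190]
```

Tin and pocket agree within 1 mm, against 4 mm of clearance. Lowering.

```bash
python3 -m pendant '[{"x":0,"y":0.03,"z":0.4,"wx":0,"wy":0,"wz":0,"fingers":-1},{"x":0,"y":0,"z":0.4,"wx":0,"wy":0,"wz":0,"fingers":-1},{"x":0,"y":0,"z":0.3,"wx":0,"wy":0,"wz":0,"fingers":-1},{"x":0,"y":0,"z":0.3,"wx":0,"wy":0,"wz":0,"fingers":-1},{"x":0,"y":0,"z":0.3,"wx":0,"wy":0,"wz":0,"fingers":-1},{"x":0,"y":0,"z":0.2,"wx":0,"wy":0,"wz":0,"fingers":-1},{"x":0,"y":0,"z":0,"wx":0,"wy":0,"wz":0,"fingers":-1},{"x":0,"y":0,"z":0,"wx":0,"wy":0,"wz":0,"fingers":-1}]' 30
```

```text
time: 18.3
ee_pos: [0.5258, 0.233, 0.1177]
orientation: [0.062, 3.14, 0.001]
contact_force: [-0.7, -0.2, -4.9]
gripper_width: 0.465
finger_force: 30.0
```

```bash
python3 -m pendant '[{"x":0.02,"y":-0.02,"z":0.3,"wx":0,"wy":0,"wz":0,"fingers":-1},{"x":0,"y":0,"z":0.3,"wx":0,"wy":0,"wz":0,"fingers":-1},{"x":0,"y":0,"z":0.25,"wx":0,"wy":0,"wz":0,"fingers":-1},{"x":0,"y":0,"z":0.2,"wx":0,"wy":0,"wz":0,"fingers":-1},{"x":0,"y":0,"z":0.1,"wx":0,"wy":0,"wz":0,"fingers":-1},{"x":0,"y":0,"z":0.05,"wx":0,"wy":0,"wz":0,"fingers":-1},{"x":0,"y":0,"z":0,"wx":0,"wy":0,"wz":0,"fingers":-1},{"x":0,"y":0,"z":0,"wx":0,"wy":0,"wz":0,"fingers":-1}]' 30
```

```text
time: 19.3
ee_pos: [0.5248, 0.2321, 0.0696]
orientation: [0.062, 3.14, 0.0]
contact_force: [-0.3, 0.1, -5.0]
gripper_width: 0.465
finger_force: 30.0
```

```bash
python3 -m pendant '[{"x":0,"y":0,"z":0.04,"wx":0,"wy":0,"wz":0,"fingers":-1},{"x":0,"y":0,"z":0.04,"wx":0,"wy":0,"wz":0,"fingers":-1},{"x":0,"y":0,"z":0.03,"wx":0,"wy":0,"wz":0,"fingers":-1},{"x":0,"y":0,"z":0.02,"wx":0,"wy":0,"wz":0,"fingers":-1},{"x":0,"y":0,"z":0.02,"wx":0,"wy":0,"wz":0,"fingers":-1},{"x":0,"y":0,"z":0,"wx":0,"wy":0,"wz":0,"fingers":-1},{"x":0,"y":0,"z":0,"wx":0,"wy":0,"wz":0,"fingers":-1},{"x":0,"y":0,"z":0,"wx":0,"wy":0,"wz":0,"fingers":-1}]' 30
```

```text
time: 20.3
ee_pos: [0.5245, 0.2321, 0.0652]
orientation: [0.062, 3.14, 0.0]
contact_force: [-3.2, -0.4, 8.9]
gripper_width: 0.468
finger_force: 30.0
```

Tin seated on the pocket floor. Release and rise.

```bash
python3 -m pendant '[{"x":0,"y":0,"z":0,"wx":0,"wy":0,"wz":0,"fingers":0.3},{"x":0,"y":0,"z":0,"wx":0,"wy":0,"wz":0,"fingers":0.3},{"x":0,"y":0,"z":-0.2,"wx":0,"wy":0,"wz":0,"fingers":0.3},{"x":0,"y":0,"z":-0.8,"wx":0,"wy":0,"wz":0,"fingers":0.3},{"x":0,"y":0,"z":-1,"wx":0,"wy":0,"wz":0,"fingers":0.3},{"x":0,"y":0,"z":-1,"wx":0,"wy":0,"wz":0,"fingers":0.3},{"x":0,"y":0,"z":-1,"wx":0,"wy":0,"wz":0,"fingers":0.3},{"x":0,"y":0,"z":-1,"wx":0,"wy":0,"wz":0,"fingers":0.3}]' 30
python3 - <<'E'
from h import *
np.set_printoptions(precision=4,suppress=True)
for i in range(2): c=cap('wrist')
a=cap('scene');b=cap('side')
A=a['color'][130:260,330:470];B=b['color'][90:220,210:350]
C=cv2.resize(c['color'],(520,325))
v=np.zeros((585,800,3),np.uint8);v[:325,:520]=C;v[325:585,:280]=cv2.resize(A,(280,260));v[325:585,290:570]=cv2.resize(B,(280,260))
cv2.imwrite('pics/v6.png',v[:,:,::-1])
o=arm.observe();R=cv2.Rodrigues(o['orientation'])[0];print(o['ee_pos'],o['contact_force'])
k=-.0398
for th,x,z in [('start',.05,.265),('90',.016,.2215),(60,-.0401,.2108),(30,-.0833,.1734),(0,-.102,.1195)]:
    u=.065+x; print(th,(np.array([.5246+u*np.cos(k),.2317+u*np.sin(k),z])-o['ee_pos'])@R/.04)
g=c['color'].mean(2)
# tin top edges in pocket: predicted vs picture
C2=lambda u,v,z:[.5246+u*np.cos(k)-v*np.sin(k),.2317+u*np.sin(k)+v*np.cos(k),z]
print(proj(c,[C2(-.03,-.022,.09),C2(-.03,.022,.09),C2(.03,-.022,.09),C2(.03,.022,.09),C2(0,0,.09)]))
m=((g>200)*255).astype(np.uint8);print([ (s.tolist(),ce.tolist()) for s,ce in zip(*cv2.connectedComponentsWithStats(m)[2:]) if s[4]>200])
E
```

```text
time: 21.3
ee_pos: [0.5246, 0.232, 0.2651]
orientation: [0.062, 3.14, 0.001]
contact_force: [1.3, -0.1, -0.6]
gripper_width: 0.652
finger_force: 0.0
[0.5248 0.2321 0.264 ] [-0.193   0.2479 -0.527 ]
start [-2.87   -0.0108 -0.0201]
90 [-2.0182 -0.0114  1.066 ]
60 [-0.6153 -0.0114  1.3311]
30 [ 0.4663 -0.0118  2.2643]
0 [ 0.9361 -0.0126  3.611 ]
[[298.8396 155.7686]
 [337.4011 155.7404]
 [299.6894 206.3811]
 [336.6521 206.3316]
 [318.1501 181.5864]]
[([0, 0, 640, 400, 210108], [336.12693947874425, 220.14170807394294]), ([0, 0, 348, 113, 24779], [169.91533153073166, 41.630977844142215]), ([398, 0, 84, 67, 4005], [440.9550561797753, 26.97752808988764]), ([208, 118, 187, 149, 3405], [281.88546255506606, 186.48604992657857]), ([49, 155, 86, 138, 4328], [90.94824399260628, 218.54297597042515]), ([299, 156, 39, 50, 1179], [317.23664122137404, 180.6064461407973]), ([454, 167, 106, 122, 5313], [507.66534914361, 237.03049124788257]), ([306, 170, 25, 24, 466], [317.70171673819743, 181.362660944206]), ([149, 181, 64, 14, 471], [188.61146496815286, 186.60509554140128]), ([396, 212, 29, 66, 513], [407.8070175438597, 241.55360623781675]), ([278, 328, 43, 37, 288], [298.3576388888889, 344.7951388888889])]
```

The tin top lies exactly where a fully seated tin must be (predicted (299–337, 156–206), seen the same). Next, go behind the lid with the fingers shut.

```bash
python3 -m pendant '[{"x":-0.5,"y":0,"z":0,"wx":0,"wy":0,"wz":0,"fingers":-1},{"x":-0.8,"y":0,"z":0,"wx":0,"wy":0,"wz":0,"fingers":-1},{"x":-0.8,"y":0,"z":0,"wx":0,"wy":0,"wz":0,"fingers":-1},{"x":-0.8,"y":0,"z":0,"wx":0,"wy":0,"wz":0,"fingers":-1},{"x":0,"y":0,"z":0.3,"wx":0,"wy":0,"wz":0,"fingers":-1},{"x":0,"y":0,"z":0.4,"wx":0,"wy":0,"wz":0,"fingers":-1},{"x":0,"y":0,"z":0.4,"wx":0,"wy":0,"wz":0,"fingers":-1},{"x":0,"y":0,"z":0,"wx":0,"wy":0,"wz":0,"fingers":-1}]' 30
python3 -m pendant '[{"x":0.3,"y":0,"z":0,"wx":0,"wy":0,"wz":0,"fingers":-1},{"x":0.3,"y":0,"z":0,"wx":0,"wy":0,"wz":0,"fingers":-1},{"x":0.3,"y":0,"z":0,"wx":0,"wy":0,"wz":0,"fingers":-1},{"x":0.3,"y":0,"z":0.02,"wx":0,"wy":0,"wz":0,"fingers":-1},{"x":0.3,"y":0,"z":0.04,"wx":0,"wy":0,"wz":0,"fingers":-1},{"x":0.3,"y":0,"z":0.06,"wx":0,"wy":0,"wz":0,"fingers":-1},{"x":0.3,"y":0,"z":0.07,"wx":0,"wy":0,"wz":0,"fingers":-1},{"x":0.2,"y":0,"z":0.07,"wx":0,"wy":0,"wz":0,"fingers":-1}]' 30
```

```text
time: 22.5
ee_pos: [0.6384, 0.2273, 0.2172]
orientation: [-0.062, -3.137, 0.002]
contact_force: [0.3, 0.4, -0.4]
gripper_width: 0.006
finger_force: 0.0
time: 23.5
ee_pos: [0.5475, 0.2311, 0.208]
orientation: [-0.062, -3.14, 0.0]
contact_force: [3.2, -0.3, -0.9]
gripper_width: 0.005
finger_force: 1.3
```

```bash
python3 -m pendant '[{"x":0.28,"y":0,"z":0.16,"wx":0,"wy":0,"wz":0,"fingers":-1},{"x":0.27,"y":0,"z":0.18,"wx":0,"wy":0,"wz":0,"fingers":-1},{"x":0.25,"y":0,"z":0.25,"wx":0,"wy":0,"wz":0,"fingers":-1},{"x":0.23,"y":0,"z":0.28,"wx":0,"wy":0,"wz":0,"fingers":-1},{"x":0.17,"y":0,"z":0.31,"wx":0,"wy":0,"wz":0,"fingers":-1},{"x":0.15,"y":0,"z":0.33,"wx":0,"wy":0,"wz":0,"fingers":-1},{"x":0,"y":0,"z":0,"wx":0,"wy":0,"wz":0,"fingers":-1},{"x":0,"y":0,"z":0,"wx":0,"wy":0,"wz":0,"fingers":-1}]' 30
python3 -m pendant '[{"x":0.06,"y":0,"z":0.15,"wx":0,"wy":0,"wz":0,"fingers":-1},{"x":0.06,"y":0,"z":0.15,"wx":0,"wy":0,"wz":0,"fingers":-1},{"x":0.03,"y":0,"z":0.15,"wx":0,"wy":0,"wz":0,"fingers":-1},{"x":0,"y":0,"z":0.1,"wx":0,"wy":0,"wz":0,"fingers":-1},{"x":0,"y":0,"z":0.05,"wx":0,"wy":0,"wz":0,"fingers":-1},{"x":0,"y":0,"z":0,"wx":0,"wy":0,"wz":0,"fingers":-1},{"x":0,"y":0,"z":0,"wx":0,"wy":0,"wz":0,"fingers":-1},{"x":0,"y":0,"z":0,"wx":0,"wy":0,"wz":0,"fingers":-1}]' 30
```

```text
time: 24.5
ee_pos: [0.494, 0.2331, 0.148]
orientation: [-0.062, -3.139, 0.001]
contact_force: [0.3, -0.1, 0.7]
gripper_width: 0.012
finger_force: 0.0
time: 25.5
ee_pos: [0.4882, 0.2333, 0.1242]
orientation: [-0.062, -3.14, 0.001]
contact_force: [0.2, 0.3, -0.2]
gripper_width: 0.004
finger_force: 0.0
```

```bash
python3 -m pendant '[{"x":0,"y":0,"z":0.06,"wx":0,"wy":0,"wz":0,"fingers":-1},{"x":0,"y":0,"z":0.04,"wx":0,"wy":0,"wz":0,"fingers":-1},{"x":0,"y":0,"z":0.02,"wx":0,"wy":0,"wz":0,"fingers":-1},{"x":0,"y":0,"z":0.02,"wx":0,"wy":0,"wz":0,"fingers":-1},{"x":0,"y":0,"z":0.02,"wx":0,"wy":0,"wz":0,"fingers":-1},{"x":0,"y":0,"z":0,"wx":0,"wy":0,"wz":0,"fingers":-1},{"x":0,"y":0,"z":0,"wx":0,"wy":0,"wz":0,"fingers":-1},{"x":0,"y":0,"z":0,"wx":0,"wy":0,"wz":0,"fingers":-1}]' 30
python3 - <<'E'
from h import *
a=cap('scene');b=cap('side')
k=-.0398;C2=lambda u,v,z:[.5246+u*np.cos(k)-v*np.sin(k),.2317+u*np.sin(k)+v*np.cos(k),z]
for n,c in(('sc',a),('si',b)):print(n,proj(c,[C2(-.065,-.082,.1085),C2(-.065,.082,.1085)]).round(1).tolist())
E
```

```text
time: 26.5
ee_pos: [0.488, 0.2334, 0.1196]
orientation: [-0.062, -3.141, -0.0]
contact_force: [-4.8, -1.3, 12.1]
gripper_width: 0.01
finger_force: 5.8
sc [[374.5, 182.4], [429.7, 185.8]]
si [[266.9, 189.8], [237.5, 171.7]]
```

```bash
python3 -m pendant '[{"x":0,"y":0,"z":0.02,"wx":0,"wy":0,"wz":0,"fingers":-1},{"x":0,"y":0,"z":0.02,"wx":0,"wy":0,"wz":0,"fingers":-1},{"x":0,"y":0,"z":0.02,"wx":0,"wy":0,"wz":0,"fingers":-1},{"x":0,"y":0,"z":0,"wx":0,"wy":0,"wz":0,"fingers":-1},{"x":0,"y":0,"z":0,"wx":0,"wy":0,"wz":0,"fingers":-1},{"x":0,"y":0,"z":0,"wx":0,"wy":0,"wz":0,"fingers":-1},{"x":0,"y":0,"z":0,"wx":0,"wy":0,"wz":0,"fingers":-1},{"x":0,"y":0,"z":0,"wx":0,"wy":0,"wz":0,"fingers":-1}]' 30
```

```text
time: 27.6
ee_pos: [0.4881, 0.2334, 0.1194]
orientation: [0.062, 3.14, 0.001]
contact_force: [-8.0, -2.9, 23.4]
gripper_width: 0.006
finger_force: 12.0
```

Hard stop: +11 N moved it only 0.2 mm, and the tip height equals the shut lid's 108.5 mm. Lift off and look.

```bash
python3 -m pendant '[{"x":0,"y":0,"z":-0.2,"wx":0,"wy":0,"wz":0,"fingers":-1},{"x":0,"y":0,"z":-0.6,"wx":0,"wy":0,"wz":0,"fingers":-1},{"x":0,"y":0,"z":-1,"wx":0,"wy":0,"wz":0,"fingers":-1},{"x":0,"y":0,"z":-1,"wx":0,"wy":0,"wz":0,"fingers":-1},{"x":0,"y":0,"z":-1,"wx":0,"wy":0,"wz":0,"fingers":-1},{"x":0,"y":0,"z":-0.6,"wx":0,"wy":0,"wz":0,"fingers":-1},{"x":0,"y":0,"z":0,"wx":0,"wy":0,"wz":0,"fingers":-1},{"x":0,"y":0,"z":0,"wx":0,"wy":0,"wz":0,"fingers":-1}]' 30
python3 - <<'E'
from h import *
a=cap('scene');b=cap('side')
k=-.0398;C2=lambda u,v,z:[.5246+u*np.cos(k)-v*np.sin(k),.2317+u*np.sin(k)+v*np.cos(k),z]
for c in(a,b):
    c['color']=np.ascontiguousarray(c['color'])
    for p in proj(c,[C2(-.065,-.082,.1085),C2(-.065,.082,.1085)]):cv2.circle(c['color'],tuple(int(round(t)) for t in p),1,(255,0,0),-1)
A=cv2.resize(a['color'][130:280,190:450],(780,300*780//780*3//2)[:2] if 0 else (520,300));B=cv2.resize(b['color'][100:310,215:405],(271,300))
cv2.imwrite('pics/v7.png',np.hstack([A,B])[:,:,::-1])
E
```

```text
time: 28.6
ee_pos: [0.4882, 0.2333, 0.2902]
orientation: [-0.062, -3.139, 0.001]
contact_force: [0.3, 0.2, 0.5]
gripper_width: 0.006
finger_force: 0.0
```

View pics/v7.png

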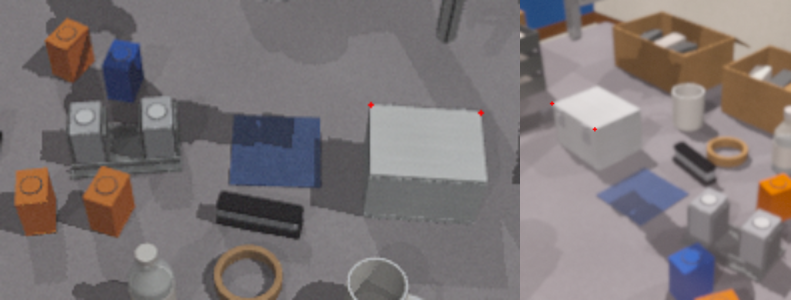

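The final view shows the lid flat, with its free-edge corners on the predicted shut positions (371,104) and (481,112). The two light tins stand in their outer bays at (85,125) and (157,120), the mat is empty, and the bystanders are unmoved. Handing in.

```bash
python3 -c "
from plant import arm
print(arm.close_job())"
```

```text
the job is handed in; nothing more can be done
None
```

The heavy tin (middle bay, 0.48 kg by feel) is fully seated in the case pocket with the lid pressed shut, the two outer tins were never moved from their bays, and the job was handed in at about 29 s; no verdict was returned.

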